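Park the biscuit tin in its corner, lid it, and lift off the outer lid alone

ROBOT

A 6-joint arm with a two-finger parallel gripper is mounted at the origin on the work surface. World frame = base frame: x ahead of the robot, y to its left, z up, the work surface at z = 0. Lengths are in mm, angles in rad, forces in N, time in s.
With the tool pointing down it reaches from about 350 to 875 mm from the base axis. Payload 4.2 kg.
Tool frame: the origin (TCP) lies at the very end of the fingers, on their centre line; the grasp point (between the pads) lies 19 mm behind it (pinch_z is the distance from the TCP to the grasp point, in mm); z points along the fingers, y is the line along which they close (so a half turn about z gives the same grasp; the last joint's range is limited). The gripper opens to 85 mm and grips with 20 to 120 N. Pads are 22 mm wide; open, the fingers measure 114 mm over their backs; the gripper's body (76 mm by 85 mm) begins 54 mm behind the grasp point. The pads swing forward as they close: fully open they stand 13 mm farther back than shut.
Start: joints at [-0.901, 0.385, 0.008, 0, -1.194, -0.259], TCP at [249.602, -572.973, 231.312] pointing down, gripper open.
Joint ranges: [-3.14, 3.14], [-1.21, 2.06], [-1.07, 1.41], [-3.16, 2.05], [-2.99, -0.16], [-3.1, 3.1]. Speed limits (rad/s): [2.79, 2.79, 3.14, 3.14, 3.14, 3.14].

INTERFACE

Orientations are given as a unit quaternion [x, y, z, w].
In Python, from bench import * gives the robot as it stands.
- The arm moves only by the tool arm_command, never from a script. Its argument "steps" is one flat list of numbers, 4 for each row, row after row: the shift along the tool's x, y, z in m, then the turn about the tool's z in rad. In form: [tx, ty, tz, roll, tx, ty, tz, roll, ...]. A call has 1 to 20 rows; each row shifts and turns the commanded pose from where the row before left it, along the tool's axes as they then stand; what a row does not reach is not made up. A row lasts 1/8 s, in which the tool goes at most 62.5 mm and 10.7 degrees, less where a joint would pass 70% of its speed; a pose out of reach is approached as far as the arm can. A call with a gripper value outside its range is refused whole. "grip" is the finger opening in m, from 0 to 0.0854, set as the call begins (left out, the last holds). The fingers move at their own pace and stop on an object; the grip force is fixed at half the most. Time passes only in rows, so rows that do not move let the fingers close. It gives the time, the measured TCP pose, the force, the opening and the grip force at its end, in the units of the state.
- read_state(): the state, without advancing time (a new reading comes with each control period).
- get_image(name): name is "side" or "top"; returns the picture (384x512x3 uint8, red, green, blue); there is no depth.
- get_calibration(name): a dict with "camera_matrix" (3x3 intrinsics, pixels), "k1" (the pictures are not rectified: a ray, as slopes to the right and down, at radius r is drawn at 1 + k1 r^2 times it, then the intrinsics apply), "cam_to_world" (4x4, takes a point from camera to world coordinates). Camera axes: x right, y down, z forward; pixel columns grow to the right and rows downward; lengths in mm; the calibration is good to about 2 mm. A picture is of the moment at which its call begins. get_calibration takes no time and is no camera call.
- job_done(): hands the job in; it is judged then, once.
The state is a dict: "clock": time; "joints": joint angles; "joint_vel": joint speeds; "joint_efforts": joint torques, N m; "position": TCP position; "ee_rot": TCP orientation; "contact_force": force on the tool from outside, world axes, zero at the start; "wrist_torque": the same for the moment, N m; "gripper_width": finger opening in mm; "grasp_force": force on a finger pad.
Only numpy, scipy, OpenCV 4.12 (cv2) and the standard library are available. Lean on these libraries where they do the work, as an engineer would, in place of code of your own. Each camera call takes 0.05 s, during which the arm holds its last target. There are 200 camera calls.

TASK

Slide the open tin along its wooden board until it sits square in the corner, fully home against both fences, then bring the nested pair of lids over together from the trivet and lower them onto the tin so that the inner lid is fully seated in its mouth, and let go. Next take the outer lid by its wooden handle and lift it alone, level, about 10 cm straight up, leaving the inner lid seated and the tin in its corner. Finish while holding the outer lid up there over the tin: do not put it down or let go; leave the other things on the counter where they are.

Things in the scene. Friction and masses are not known exactly. Their poses are not given: they have to be found in the camera images.
- corner: fixed wooden board 210 (x) by 235 (y) by 12 mm, with two upright fences, tops 45 mm above the counter, along its +x and +y edges; their inner faces lie at its x = 90 and y = 110 mm. Origin: on its underside, 105 mm from its x edges; yaw within 0.3 rad; on the robot's left or right. The tin, home with its long side on the +x fence, has its origin at x = 60, y = 55, z = 12 mm in this frame
- stop (a point): the inside corner where the faces of the two fences meet, at the board's top (board frame x = 90, y = 110, z = 12 mm)
- tin: loose white open tin, outside 60 (x) by 110 (y) by 70 mm high, walls 3 mm (mouth 54 by 104 mm), 0.3 to 0.65 kg with small packets inside, below 40 mm. Stands on the board, 25 to 65 mm short of the +x fence and 35 to 90 mm short of the +y fence, turned up to 0.2 rad from the board. Origin: centre of its underside; z up
- inner_lid: loose bare-metal lid, 0.14 kg, on the trivet, outer lid nested on it. Plug 49 by 99 mm, z 0 to 8 mm, enters the tin's mouth with 2.5 mm play all round; flange 66 (x) by 116 (y) mm, z 8 to 20 mm, rests on the tin's rim and overhangs it 3 mm: grip the pair by it, across the 66 mm; boss 44 by 94 mm, z 20 to 30 mm. Origin: centre of plug's underside. Seated: origin 62 mm above the tin's
- outer_lid: loose white lid, 0.13 kg: upturned shallow box 56 (x) by 106 (y) by 16 mm high, walls 4 mm, standing loosely on the inner lid's flange over its boss (2 mm play, no catch), 5 mm in from the flange's edge. On top a wooden ridge handle 14 mm wide (x), 70 mm long (y), z 16 to 36 mm. Origin: centre of its lower edge. Nested: origin 20 mm above the inner lid's origin
- trivet: small fixed wooden block trivet, 48 mm (its x) by 96 mm (its y), 20 mm high, under the pair of lids, whose flange overhangs it on all sides; yaw within 0.5 rad. Origin: centre of its underside, on the counter
- shaker_a: bystander: glass shaker with cap, 42 mm across, 78 mm high, beyond the trivet (about 130 mm along the trivet's +x); origin under its centre
- shaker_b: bystander: glass shaker with cap, 42 mm across, 78 mm high, between the board and the trivet, near the middle of the counter; origin under its centre
- slice: bystander: round wood slice lying flat in front of the board, 64 mm across, 14 mm high; origin under its centre
- slice_b: bystander: round wood slice lying flat in front of the trivet, 56 mm across, 14 mm high; origin under its centre
- jar: bystander: amber jar with cap, 60 mm across, 85 mm high, behind the board's +x fence; origin under its centre
- mug: bystander: ceramic mug, 76 mm across, 85 mm high, at the far side; origin under its centre
Mind the look-alikes: they are no part of the job. Leave any green or turquoise look-alike of the inner_lid alone.

How it is judged (in metres and radians):
On the way, in this order (a step that is already met when the one before it is completed fails the run):
1. the tin stands square in the corner, against both fences (x of tin in the frame of corner between 0.0565 and 0.064 m and y of tin in the frame of corner between 0.0515 and 0.059 m and angle between the x axis of tin and the x axis of corner, either way round below 0.04 rad and angle between tin's own z axis and vertical below 0.04 rad), for 0.2 s.
2. the inner lid is seated in the registered tin with the outer lid nested on it, and the pair is let go (all of step 1 and x of inner_lid in the frame of tin between -0.005 and 0.005 m and y of inner_lid in the frame of tin between -0.005 and 0.005 m and z of inner_lid in the frame of tin between 0.059 and 0.0645 m and angle between inner_lid's own z axis and vertical below 0.05 rad and z of outer_lid in the frame of inner_lid between 0.018 and 0.0225 m and angle between outer_lid's own z axis and vertical below 0.06 rad and x of outer_lid in the frame of inner_lid between -0.005 and 0.005 m and y of outer_lid in the frame of inner_lid between -0.005 and 0.005 m and contact force between the fingers and inner_lid below 0.1 N and contact force between the fingers and tin below 0.1 N), for 0.2 s.
3. the outer lid alone is lifted clear, the inner lid still seated (all of step 1 and x of inner_lid in the frame of tin between -0.005 and 0.005 m and y of inner_lid in the frame of tin between -0.005 and 0.005 m and z of inner_lid in the frame of tin between 0.059 and 0.0645 m and angle between inner_lid's own z axis and vertical below 0.05 rad and z of outer_lid in the frame of inner_lid above 0.08 m and horizontal distance between outer_lid and tin below 0.06 m and contact force between the fingers and outer_lid above 1 N and contact force between outer_lid and inner_lid below 0.05 N and contact force between outer_lid and tin below 0.05 N and angle between outer_lid's own z axis and vertical below 0.25 rad and contact force between the fingers and inner_lid below 0.1 N and contact force between the fingers and tin below 0.1 N), for 0.2 s.
At the end, for the whole second after the job is handed in: The fingers alone hold the outer lid still, level within 0.25 rad, 60 mm or more above its nested place and within 60 mm sideways of the tin; the inner lid is seated (2.5 mm in height, 5 mm sideways) and untouched; the tin is within 3.5 mm of both fences, square within 0.04 rad (all of step 3 and linear speed of outer_lid below 0.03 m/s and linear speed of each of inner_lid, tin below 0.02 m/s); the arm keeps its last pose, push and grip.
It fails at once if a bystander is moved by more than 30 mm (distance of any of shaker_a, shaker_b, slice, slice_b, jar, mug from where it was at the start of the episode above 0.03 m).
It fails at once if the tin is lifted more than 15 mm off the board or tipped by more than 0.35 rad (it is to be slid) (z of tin in the frame of corner above 0.027 m or angle between tin's own z axis and vertical above 0.35 rad).
It fails at once if the lids are parted by more than 12 mm while the inner lid is not seated in the tin (they come over together, and the inner lid stays) (distance between outer_lid and inner_lid above 0.032 m and not (z of inner_lid in the frame of tin between 0.057 and 0.067 m and horizontal distance between inner_lid and tin below 0.012 m)).
It fails at once if the lids are dropped over the tin from more than 15 mm above their seat (they are to be lowered) (horizontal distance between inner_lid and tin below 0.05 m and z of inner_lid in the frame of tin above 0.077 m and contact force between the fingers and inner_lid below 0.05 N).
It also fails if it takes over 72 s, if anything falls off the work surface, if the arm or the gripper's body presses on something with over 40 N, if the wrist force passes 120 N, or if a joint passes its speed limit or range.

## Working session

There is one attempt and no reset: what is moved stays moved. The work goes in short steps, Python scripts to look and compute and a tool call to move; the robot and the scene stay as the last step left them, time stands still between calls to the robot, and variables do not carry over. Pictures are saved under pics/ and viewed, at most 10 in all, crops included, and the job is handed in when it is done.

Besides the shell and the picture viewer there is one more tool, called in YAML: its name, and indented under it one key for each argument. arm_command: Moves the arm, as the interface text tells. Its arguments: {"type":"object","properties":{"steps":{"type":"array","items":{"type":"number"}},"grip":{"type":"number"}},"required":["steps"]}

```bash
mkdir -p pics; cat > h.py <<'E'
from bench import *
import numpy as np, cv2
def proj(name,P):
    c=get_calibration(name);T=np.linalg.inv(np.array(c["cam_to_world"]))
    p=(T[:3,:3]@np.atleast_2d(P).T).T+T[:3,3]
    s=p[:,:2]/p[:,2:];s=s*(1+c["k1"]*(s**2).sum(1,keepdims=True))
    K=np.array(c["camera_matrix"]);return s@K[:2,:2].T+K[:2,2]
def ray(name,uv):
    c=get_calibration(name);T=np.array(c["cam_to_world"]);K=np.array(c["camera_matrix"])
    d=(np.atleast_2d(uv)-K[:2,2])@np.linalg.inv(K[:2,:2]).T
    s=d.copy()
    for _ in range(20): s=d/(1+c["k1"]*(s**2).sum(1,keepdims=True))
    v=np.c_[s,np.ones(len(s))]@T[:3,:3].T
    return T[:3,3],v
def onz(name,uv,z):
    o,v=ray(name,uv);return o+v*((z-o[2])/v[:,2:])
def tri(a,ua,b,ub):
    o1,v1=ray(a,ua);o2,v2=ray(b,ub);out=[]
    for p,q in zip(v1,v2):
        t=np.linalg.lstsq(np.c_[p,-q],o2-o1,rcond=None)[0];x=o1+t[0]*p;y=o2+t[1]*q
        out.append(np.r_[(x+y)/2,np.linalg.norm(x-y)])
    return np.array(out)
def grab(name,f): 
    im=get_image(name)[:,:,::-1].copy();cv2.imwrite(f"pics/{f}.png",im);return im
E
python3 - <<'E'
from h import *
np.set_printoptions(precision=3,suppress=True)
for n in("top","side"):
    grab(n,n+"0");c=get_calibration(n);print(n,c)
s=read_state();print(s)
a=cv2.imread("pics/top0.png");b=cv2.imread("pics/side0.png")
E
```

```text
top {'camera_matrix': array([[366.214,   0.   , 256.355],
       [  0.   , 366.214, 195.924],
       [  0.   ,   0.   ,   1.   ]]), 'k1': -0.04555596890376142, 'cam_to_world': array([[  0.022,  -0.982,   0.185, 399.24 ],
       [ -1.   ,  -0.02 ,   0.013,  25.743],
       [ -0.009,  -0.186,  -0.983, 946.172],
       [  0.   ,   0.   ,   0.   ,   1.   ]])}
side {'camera_matrix': array([[403.736,   0.   , 254.645],
       [  0.   , 403.736, 197.959],
       [  0.   ,   0.   ,   1.   ]]), 'k1': -0.07660308055917783, 'cam_to_world': array([[ -0.843,  -0.385,   0.375, 186.269],
       [ -0.537,   0.616,  -0.577, 645.691],
       [ -0.009,  -0.688,  -0.726, 786.012],
       [  0.   ,   0.   ,   0.   ,   1.   ]])}
{'clock': 0.1, 'joints': array([-0.901,  0.385,  0.007, -0.   , -1.194, -0.259]), 'joint_vel': array([-0.   , -0.001,  0.005,  0.003, -0.   ,  0.001]), 'joint_efforts': array([ -0.001, -39.332,  18.893,   4.198,  -0.003,   0.   ]), 'position': array([ 249.39 , -572.526,  230.346]), 'ee_rot': array([-0.204,  0.979,  0.001, -0.   ]), 'contact_force': array([-0.493, -1.151,  0.317]), 'wrist_torque': array([-0.004,  0.022, -0.01 ]), 'grasp_force': 0.0, 'gripper_width': 85.43942995931245}
```

```bash
ls
```

```text
h.py
pics
```

View pics/top0.png

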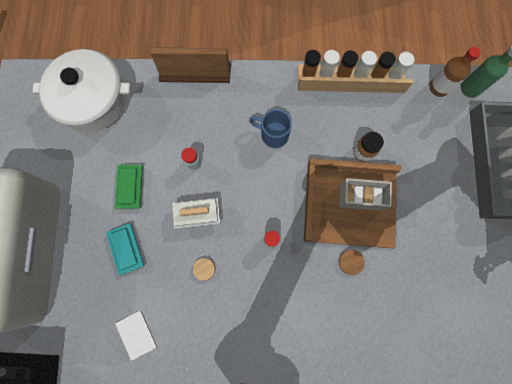

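View pics/side0.png

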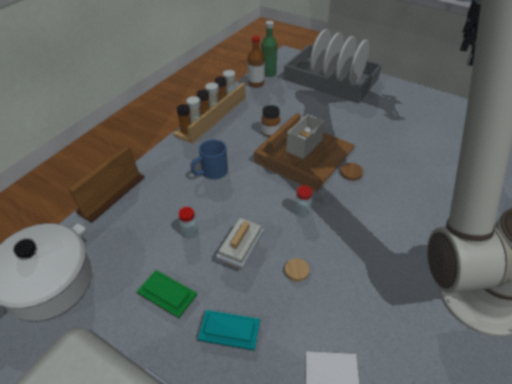

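The top view shows the board around (352,205), with fences along its far edge (y≈165) and its left edge (x≈310). The tin is at (368,194), the jar at (368,148), and the mug at (275,128). shaker_b is at (272,239), shaker_a at (190,157), and the slices at (352,262) and (204,269).

Lid candidates:
- white/metal pair with wooden handle: (195,212)
- green: (128,187)
- turquoise: (125,250)
- white card: (135,335)

I choose (195,212) and will check it in a close crop.

```bash
python3 - <<'E'
import cv2,numpy as np
a=cv2.imread("pics/top0.png");b=cv2.imread("pics/side0.png")
def c(im,x,y,w,h,s=4): return cv2.resize(im[y:y+h,x:x+w],(400,300),interpolation=cv2.INTER_CUBIC)
cv2.imwrite("pics/crop0.png",np.vstack([np.hstack([c(a,300,150,100,75),c(a,160,180,100,75)]),np.hstack([c(b,255,95,100,75),c(b,190,205,100,75)])]))
E
```

```text
(no output)
```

View pics/crop0.png

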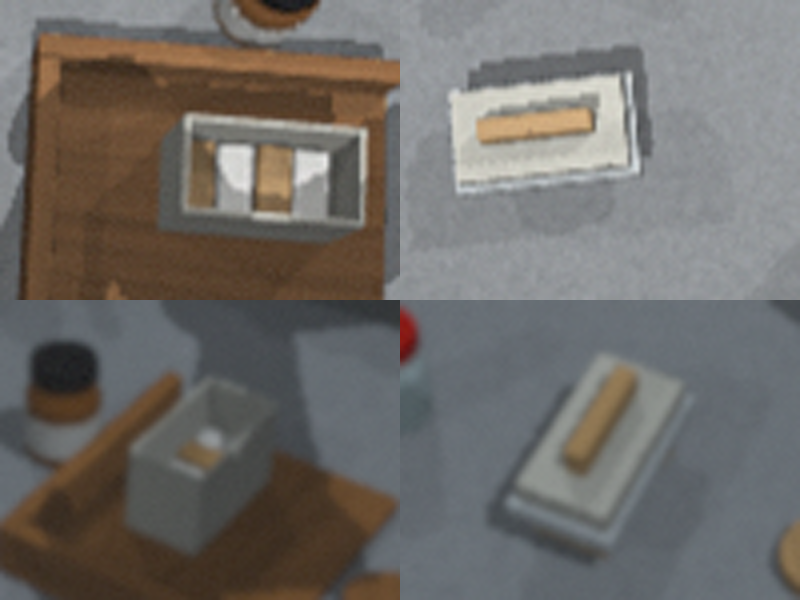

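The crop confirms the pair: a white outer lid with a wooden handle on a bare-metal flange, at about (196,212) in top. The tin's rim is clear in both views. Next I'll measure by mask and triangulate.

```bash
python3 - <<'E'
from h import *
np.set_printoptions(precision=1,suppress=True)
f=lambda L,x0,y0,oy=0:[(x0+x/4-.375,y0+(y-oy)/4-.375) for x,y in L]
# tin rim corners ++,+-,--,-+
T=f([(184,116),(368,131),(363,228),(181,217)],300,150); S=f([(130,440),(207,377),(275,402),(199,469)],255,95,300)
print("rim tri\n",tri("top",T,"side",S))
P=onz("top",T,82);print("rim top z82\n",P)
P2=onz("side",S,82);print("rim side z82\n",P2, P.mean(0),P2.mean(0))
# handle / lid
a=cv2.imread("pics/top0.png");b=cv2.imread("pics/side0.png")
def mask(im,box,lo,hi):
    x,y,w,h=box;m=np.zeros(im.shape[:2],np.uint8);m[y:y+h,x:x+w]=cv2.inRange(cv2.cvtColor(im,cv2.COLOR_BGR2HSV),lo,hi)[y:y+h,x:x+w];return m
def rect(m):
    c=max(cv2.findContours(m,cv2.RETR_EXTERNAL,cv2.CHAIN_APPROX_NONE)[0],key=cv2.contourArea);return cv2.minAreaRect(c),cv2.contourArea(c)
ht,_=rect(mask(a,(160,190,80,50),(5,60,80),(25,255,255)));hs,_=rect(mask(b,(215,215,60,60),(5,60,60),(25,255,255)))
print("handle",ht,hs,tri("top",[ht[0]],"side",[hs[0]]))
# lid top corners by hand: ++,+-,--,-+
T=f([(451,92),(629,76),(632,168),(458,184)],160-100,180); S=f([(598,352),(688,383),(606,523),(514,495)],190-100,205,300)
S=[S[0],S[1],S[2],S[3]]
# side order: 514,495 = near-left; 
print("side corners at z56\n",onz("side",S,56));print("top corners z56\n",onz("top",T,56))
H=onz("top",cv2.boxPoints(ht),76);print("handle box\n",H,H.mean(0))
for (u,v),z in [((272,239),78),((190,156),78),((204,269),14),((352,262),14),((276,128),85),((370,144),85)]:print(onz("top",[(u,v)],z))
# board corners top
B=[(310.5,159.5),(399,166)];print("fence +x outer top z45",onz("top",B,45))
E
```

```text
rim tri
 [[ 607.1 -175.    95.2    1.8]
 [ 603.8 -289.9   81.9    2.9]
 [ 543.8 -282.2   86.7    3.8]
 [ 547.8 -170.8   96.4    6.4]]
rim top z82
 [[ 609.4 -178.5   82. ]
 [ 602.4 -290.3   82. ]
 [ 542.8 -284.5   82. ]
 [ 547.3 -175.2   82. ]]
rim side z82
 [[ 616.1 -190.6   82. ]
 [ 605.2 -289.5   82. ]
 [ 548.  -287.8   82. ]
 [ 558.5 -187.    82. ]] [ 575.5 -232.1   82. ] [ 581.9 -238.7   82. ]
handle ((193.0426788330078, 210.88412475585938), (6.184165954589844, 28.601768493652344), 83.6598129272461) ((239.55148315429688, 234.41632080078125), (7.402876377105713, 28.3012638092041), 31.607501983642578) [[524.7 189.9  69.3   0.1]]
side corners at z56
 [[560.2 139.8  56. ]
 [502.1 131.7  56. ]
 [487.9 239.3  56. ]
 [541.3 250.9  56. ]]
top corners z56
 [[546.2 245.   56. ]
 [558.5 134.9  56. ]
 [501.4 130.7  56. ]
 [489.3 237.   56. ]]
handle box
 [[526.7 224.1  76. ]
 [535.8 155.7  76. ]
 [520.9 153.4  76. ]
 [511.8 221.6  76. ]] [523.8 188.7  76. ]
[[460.4  -2.1  78. ]]
[[660.3 203.3  78. ]]
[[386.2 165.1  14. ]]
[[ 411.3 -205.8   14. ]]
[[734.4  -8.   85. ]]
[[ 697.7 -240.3   85. ]]
fence +x outer top z45 [[ 666.7  -98.6   45. ]
 [ 654.4 -325.    45. ]]
```

```bash
python3 - <<'E'
from h import *
np.set_printoptions(precision=3,suppress=True)
a=cv2.imread("pics/top0.png");h=cv2.cvtColor(a,cv2.COLOR_BGR2HSV)
m=cv2.inRange(h,(3,80,30),(22,255,255));m[:150]=0;m[252:]=0;m[:,:295]=0;m[:,410:]=0
# upper edge, lower edge per column; left per row
up=[];lo=[];le=[];ri=[]
for x in list(range(313,352))+list(range(384,396)):
    r=np.where(m[:,x])[0];r and 0 if False else 0
    up.append((x,r[0]-.5))
for x in range(310,392):
    r=np.where(m[:,x])[0];lo.append((x,r[-1]+.5))
for y in range(172,240):
    r=np.where(m[y])[0];le.append((r[0]-.5,y));ri.append((r[-1]+.5,y))
def line(n,P,z):
    W=onz("top",P,z)[:,:2]
    v=cv2.fitLine(W.astype(np.float32),cv2.DIST_HUBER,0,.1,.1).ravel();print(n,"dir",v[:2],"pt",v[2:],"ang",np.arctan2(v[1],v[0]));return v
u=line("fence+x outer top",up,45);l=line("-x edge z12",lo,12);e=line("+y outer z0",le,0);r=line("-y edge z12",ri,12)
def X(p,q):
    t=np.linalg.solve(np.c_[p[:2],-q[:2]],q[2:]-p[2:]);return p[2:]+t[0]*p[:2]
print("corner outer",X(u,e),"-x+y",X(l,e),"-x-y",X(l,r),"+x-y",X(u,r))
print(read_state()["clock"])
E
```

```text
fence+x outer top dir [0.057 0.998] pt [ 665.907 -185.863] ang 1.5137255
-x edge z12 dir [0.059 0.998] pt [ 455.319 -202.183] ang 1.5113802
+y outer z0 dir [ 0.998 -0.06 ] pt [555.53 -90.76] ang -0.059569996
-y edge z12 dir [ 0.999 -0.048] pt [ 563.52  -323.489] ang -0.048202965
corner outer [670.947 -97.643] -x+y [462.278 -85.198] -x-y [ 448.433 -317.937] +x-y [ 657.784 -328.036]
0.1
```

arm_command:
  steps: [0,0,0,-0.183,0,0,0,-0.183,0,0,0,-0.183,0,0,0,-0.183,0,0,0,-0.183,0,0,0,-0.183]
  grip: 0.0854

```text
clock: 0.85
position: [249.5, -572.7, 230.7]
ee_rot: [-0.687, 0.727, 0.001, 0.0]
contact_force: [-0.1, 0.5, -0.1]
gripper_width: 85.6
grasp_force: 0.0
```

```bash
cat >> h.py <<'E'
from scipy.spatial.transform import Rotation as Ro
def go(x,y,z,ang=None):
    s=read_state();R=Ro.from_quat(s["ee_rot"]).as_matrix();p=s["position"];a=np.arctan2(R[1,1],R[0,1])%(2*np.pi)
    d=R.T@(np.array([x,y,z])-p)
    print("t%.1f"%s["clock"],"p",p.round(1),"ty ang %.3f"%a,"tilt %.3f"%np.arccos(-R[2,2]),"tool d(mm)",d.round(1),"roll %.3f"%(0 if ang is None else a-ang),"w%.1f g%.1f"%(s["gripper_width"],s["grasp_force"]),"F",s["contact_force"].round(1),"q",s["joints"].round(2))
E
python3 -c "
from h import *
go(576,-233,150,3.078)"
```

```text
t0.8 p [ 249.5 -572.7  230.7] ty ang 3.085 tilt 0.001 tool d(mm) [-357.4 -307.    80.9] roll 0.007 w85.6 g0.0 F [-0.1  0.5 -0.1] q [-0.9   0.39  0.01 -0.   -1.19  0.85]
```

arm_command:
  steps: [-0.0445,-0.0385,0,0,-0.0445,-0.0385,0,0,-0.0445,-0.0385,0,0,-0.0445,-0.0385,0.01,0,-0.0445,-0.0385,0.01,0,-0.0445,-0.0385,0.02,0,-0.0445,-0.0385,0.02,0,-0.0445,-0.0385,0.02,0,0,0,0,0,0,0,0,0]

```text
clock: 2.1
position: [578.9, -236.5, 150.8]
ee_rot: [-0.685, 0.728, 0.0, -0.0]
contact_force: [-0.3, 0.2, -0.1]
gripper_width: 85.3
grasp_force: 0.0
```

```bash
python3 -c "
from h import *
grab('top','top1');grab('side','side1')
go(577,-234,51,3.078)
a=cv2.imread('pics/top1.png');b=cv2.imread('pics/side1.png')
c=lambda im,x,y:cv2.resize(im[y:y+90,x:x+80],(400,450),interpolation=cv2.INTER_CUBIC)
cv2.imwrite('pics/c1.png',np.hstack([c(a,330,145),c(b,265,75)]))"
```

```text
t2.2 p [ 578.5 -237.5  151.7] ty ang 3.078 tilt 0.000 tool d(mm) [ -3.4   1.8 100.7] roll 0.000 w85.6 g0.0 F [-0.5 -1.1  0.7] q [-0.13  0.45 -0.1   0.   -1.02  0.07]
```

View pics/c1.png

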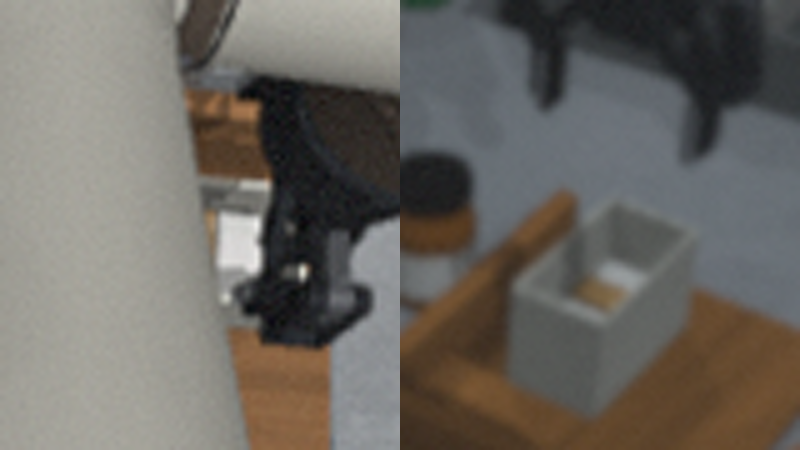

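The tips are at about (294,94) and (324,105) in the side view, straddling the tin. I'll compare that with the projected TCP to see the camera bias.

```bash
python3 -c "
from h import *
p=read_state()['position'];ty=np.array([np.cos(3.078),np.sin(3.078),0])
print(proj('side',[p+[0,0,13]+ty*k for k in (-42.7,-57,42.7,57)]).round(1))
print(proj('top',[p+[0,0,13]+ty*k for k in (-57,57,42.7)]).round(1))
print(proj('side',[[577,-234,82],[575.5,-232,82],[582,-239,82]]),onz('side',[((130+207+275+199)/4/4+254.6,(440+377+402+469-1200)/16+94.6)],82))
"
```

```text
[[295.6  96.1]
 [291.3  94.5]
 [322.3 106.2]
 [326.9 108. ]]
[[382.  159.2]
 [380.9 209.8]
 [381.1 203.3]]
[[306.23021164 126.25875196]
 [306.37382375 126.77630691]
 [305.49033775 124.83499574]] [[ 581.90524104 -237.53958928   82.        ]]
```

arm_command:
  steps: [-0.004,0.002,0.03,0,0,0,0.025,0,0,0,0.02,0,0,0,0.015,0,0,0,0.01,0,0,0,0,0,0,0,0,0]

```text
clock: 3.08
position: [577.9, -232.8, 52.1]
ee_rot: [-0.685, 0.729, -0.001, 0.0]
contact_force: [0.7, -0.2, 0.1]
gripper_width: 85.5
grasp_force: 0.0
```

arm_command:
  steps: [0,0,0,0,0,0,0,0,0,0,0,0,0,0,0,0,0,0,0,0,0,0,0,0,0,0,0,0,0,0,0,0]
  grip: 0.05

```text
clock: 4.08
position: [577.7, -232.6, 52.2]
ee_rot: [-0.685, 0.729, -0.0, 0.0]
contact_force: [-1.4, 0.8, 5.5]
gripper_width: 58.9
grasp_force: 68.6
```

```bash
python3 -c "
from h import *
go(621,-164,51,3.083)"
```

```text
t4.1 p [ 577.7 -232.6   52.2] ty ang 3.080 tilt 0.001 tool d(mm) [-71.1 -38.9   1.3] roll -0.003 w58.9 g68.6 F [-1.4  0.8  5.5] q [-0.12  0.55 -0.21  0.   -0.81  0.06]
```

arm_command:
  steps: [-0.008,-0.004,0,0,-0.008,-0.004,0,0,-0.008,-0.004,0,0,-0.008,-0.004,0,0,-0.008,-0.004,0,0,-0.008,-0.004,0,0,-0.008,-0.004,0,0,-0.007,-0.004,0,0,0,0,0,0]

```text
clock: 5.2
position: [613.5, -172.2, 52.2]
ee_rot: [-0.685, 0.729, -0.001, -0.0]
contact_force: [-1.7, -0.6, 4.6]
gripper_width: 59.0
grasp_force: 68.6
```

arm_command:
  steps: [0,-0.002,0,0,0,-0.002,0,0,0,-0.002,0,0,0,0,0,0]

```text
clock: 5.7
position: [616.6, -172.5, 52.4]
ee_rot: [-0.685, 0.729, 0.002, -0.002]
contact_force: [-6.7, -0.5, 11.2]
gripper_width: 58.7
grasp_force: 69.4
```

```bash
python3 -c "
from h import *
go(621,-164,51,3.083)"
```

```text
t5.7 p [ 616.6 -172.5   52.4] ty ang 3.079 tilt 0.005 tool d(mm) [-8.7 -3.8  1.4] roll -0.004 w58.7 g69.4 F [-6.7 -0.5 11.2] q [-0.02  0.58 -0.16  0.   -0.84 -0.04]
```

arm_command:
  steps: [-0.003,0,0,0,-0.003,0,0,0,-0.002,0,0,0,0,0,0,0]

```text
clock: 6.2
position: [620.1, -165.0, 52.2]
ee_rot: [-0.685, 0.728, -0.001, -0.0]
contact_force: [-1.9, -4.3, 6.0]
gripper_width: 59.0
grasp_force: 68.6
```

arm_command:
  steps: [-0.002,0,0,0,-0.002,0,0,0,0,-0.001,0,0,0,0,0,0]

```text
clock: 6.7
position: [620.6, -163.1, 52.3]
ee_rot: [-0.685, 0.728, -0.001, -0.001]
contact_force: [-3.0, -10.5, 6.5]
gripper_width: 58.9
grasp_force: 68.7
```

```bash
python3 -c "
from h import *
go(621,-164,51,3.083)"
```

```text
t6.7 p [ 620.6 -163.1   52.3] ty ang 3.081 tilt 0.004 tool d(mm) [ 0.9 -0.5  1.3] roll -0.002 w58.9 g68.7 F [ -3.  -10.5   6.5] q [-0.    0.58 -0.16  0.   -0.83 -0.06]
```

arm_command:
  steps: [0,-0.002,0,0,0,-0.002,0,0,0,0,0,0,0,0,0,0]

```text
clock: 7.2
position: [621.0, -163.2, 52.5]
ee_rot: [-0.685, 0.728, 0.002, -0.004]
contact_force: [-10.3, -9.5, 12.6]
gripper_width: 58.8
grasp_force: 69.5
```

arm_command:
  steps: [-0.002,-0.002,0,0,-0.001,-0.001,0,0,0,0,0,0,0,0,0,0]

```text
clock: 7.7
position: [621.4, -163.0, 52.6]
ee_rot: [-0.686, 0.728, 0.003, -0.007]
contact_force: [-14.8, -16.1, 15.0]
gripper_width: 59.0
grasp_force: 69.8
```

```bash
python3 -c "
from h import *
go(621,-164,51,3.083)"
```

```text
t7.7 p [ 621.4 -163.    52.6] ty ang 3.082 tilt 0.016 tool d(mm) [1.  0.3 1.6] roll -0.001 w59.0 g69.8 F [-14.8 -16.1  15. ] q [-0.    0.59 -0.15  0.01 -0.85 -0.06]
```

arm_command:
  steps: [0.002,0.002,0,0,0.001,0.002,0,0,0,0.001,0,0,0,0,0,0]

```text
clock: 8.2
position: [621.2, -163.2, 52.3]
ee_rot: [-0.685, 0.728, 0.0, -0.003]
contact_force: [-5.9, -9.7, 8.2]
gripper_width: 59.1
grasp_force: 69.0
```

```bash
python3 -c "
from h import *
go(621,-163,52,3.083)"
```

```text
t8.2 p [ 621.2 -163.2   52.3] ty ang 3.081 tilt 0.005 tool d(mm) [-0.2  0.2  0.3] roll -0.002 w59.1 g69.0 F [-5.9 -9.7  8.2] q [-0.    0.58 -0.16  0.   -0.84 -0.06]
```

arm_command:
  steps: [0,0,0,0,0,0,0,0,0,0,0,0,0,0,0,0,0,0,0,0]
  grip: 0.0854

```text
clock: 8.82
position: [622.9, -160.1, 51.2]
ee_rot: [-0.685, 0.729, 0.0, -0.0]
contact_force: [-0.9, 0.3, -0.4]
gripper_width: 85.0
grasp_force: 0.0
```

```bash
python3 -c "
from h import *
go(524,188,200,3.017)"
```

```text
t8.8 p [ 622.9 -160.1   51.2] ty ang 3.080 tilt 0.000 tool d(mm) [-341.3  120.3 -148.8] roll 0.063 w85.0 g0.0 F [-0.9  0.3 -0.4] q [-0.    0.58 -0.15 -0.   -0.83 -0.06]
```

arm_command:
  steps: [0,0,-0.03,0,0,0,-0.06,0,0,0,-0.06,0,-0.048,0.017,0,0,-0.048,0.017,0,0,-0.048,0.017,0,0,-0.048,0.017,0,0,-0.048,0.017,0,0,-0.048,0.017,0,0,-0.048,0.017,0,0,0,0,0,-0.1,0,0,0,-0.087,0,0,0,0]

```text
clock: 10.45
position: [524.8, 182.6, 201.3]
ee_rot: [0.75, -0.662, -0.0, -0.0]
contact_force: [-0.8, 0.4, 0.8]
gripper_width: 85.4
grasp_force: 0.0
```

```bash
python3 - <<'E'
from h import *
np.set_printoptions(precision=1,suppress=True)
a=grab('top','top2');b=grab('side','side2')
go(524,188,100,3.267)
c=lambda im,x,y,w=100,h=75:cv2.resize(im[y:y+h,x:x+w],(400,300),interpolation=cv2.INTER_CUBIC)
cv2.imwrite('pics/c2.png',np.vstack([np.hstack([c(a,300,145),c(a,160,180)]),np.hstack([c(b,255,95),c(b,190,190)])]))
E
```

```text
t10.6 p [524.9 182.3 201.4] ty ang 3.265 tilt 0.000 tool d(mm) [ -5.7   0.2 101.4] roll -0.002 w85.5 g0.0 F [-0.6  0.3  0.3] q [ 0.6  0.3 -0.2 -0.  -1.1 -0.5]
```

View pics/c2.png

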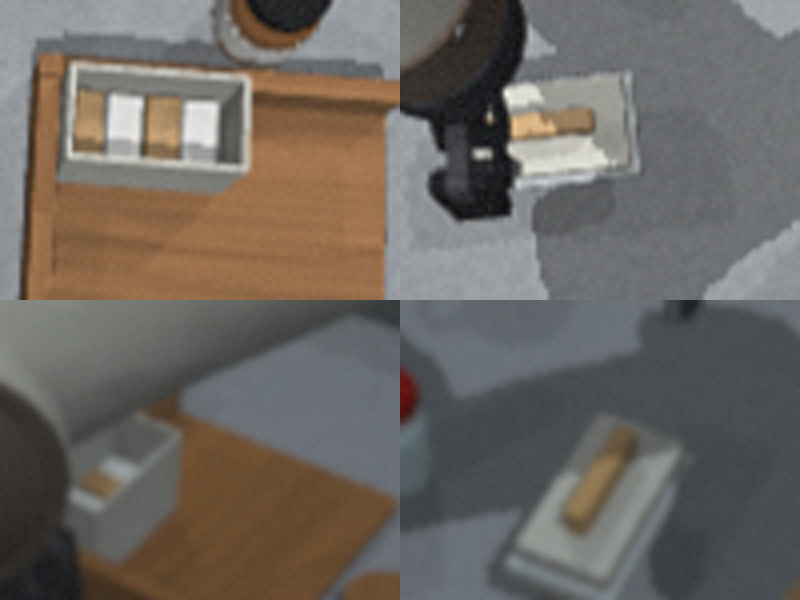

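Tin sits in the corner with rim corners near (317,161), (362,164), (362,188), (316,185). The lids are undisturbed. Now I compare camera centres for both in the same view.

```bash
python3 - <<'E'
from h import *
np.set_printoptions(precision=1,suppress=True)
a=cv2.imread("pics/top2.png");z=cv2.imread("pics/top0.png")
f=lambda L,x0,y0:[(x0+x/4-.375,y0+y/4-.375) for x,y in L]
P=onz("top",f([(68,64),(250,75),(247,173),(65,162)],300,145),82);print(P,P.mean(0))
# subpixel: tin rim ends along rows (left and right borders), brightness/saturation
h=cv2.cvtColor(a,cv2.COLOR_BGR2HSV)
m=((h[:,:,1]<60)&(h[:,:,2]>130)).astype(np.uint8);m[:,:312]=0;m[:,366:]=0;m[:158]=0;m[192:]=0
for y in range(158,192):print(y,''.join('#' if v else '.' for v in m[y,310:370]))
g=cv2.cvtColor(z,cv2.COLOR_BGR2HSV)
print(g[215,165:230,2])
print(g[215,165:230,1])
print(g[205,165:230,2])
E
```

```text
[[ 653.2 -108.5   82. ]
 [ 648.6 -219.9   82. ]
 [ 587.3 -216.1   82. ]
 [ 591.8 -106.1   82. ]] [ 620.2 -162.6   82. ]
158 .................................................#######....
159 ......................................................##....
160 ........####................................................
161 .......##################...................................
162 .......################################.....................
163 .......###........###############################...........
164 .......###.....................######################.......
165 .......###...................................########.......
166 .......##..........................................##.......
167 .......##..........................................##.......
168 .......##........#####.............................##.......
169 .......##........#########.........................##.......
170 .......##........#########.........##########......##.......
171 .......##........#########.........##########......##.......
172 .......##........#########.........##########......##.......
173 .
[... 1258 characters left out ...]
 132 196 210 209 199 189 188 185 157 147 142
 138 129 139 130 131 140 159 160 155 164 161 170 166 168 175 185 185 187
 184 184 185 183 188 195 200 202 202 200 194 196 200 198 201 174 127 195
 114  98 100 105 131 152 150 146 152 149 145]
[11 11  9  9 11 14  9 12  7 15 15 15 12 14 25 76 97 97 83 79 59 51 51 29
 26 24 20 20 22 17 18 17 13 10 11 11 10 14 12 14 14 12 13 13 14 13 13 12
 14 13 16 12  2  9  7 13 13 12 12 10 10 12  8  9 12]
[156 155 157 152 151 147 149 180 207 207 205 206 207 205 207 207 210 209
 208 213 211 210 208 208 212 213 210 177 171 177 177 171 147 143 145 145
 141 143 147 142 146 146 145 140 158 212 216 211 215 215 197 139 200 134
 107 107 117 158 159 155 152 152 154 154 155]
```

```bash
python3 - <<'E'
from h import *
np.set_printoptions(precision=1,suppress=True)
u=np.array([np.cos(1.696),np.sin(1.696)])
for (l,r,y) in((171.6,215.6,205),(172.6,216.3,215)):
    R=onz("top",[(r,y)],56)[0];L=onz("top",[(l,y)],56)[0];L4=onz("top",[(l,y)],40)[0]
    print("R",R,R[:2]@u+53,"L56",L[:2]@u-53,"L40 flange",L4[:2]@u-58, "width",(L-R)[:2]@u)
H=np.array([523.8,188.7]);print(H@u, np.array([523.9,187])@u, np.array([1,0])@u)
# flange right edge
print(onz("top",[(218.5,215)],40)[0][:2]@u+58)
E
```

```text
R [542.5 137.4  56. ] 121.55904691743946 L56 124.10837535928562 L40 flange 122.72876193213219 width 108.54932844184616
R [517.7 134.6  56. ] 121.91124814402706 L56 123.16689822946995 L40 flange 121.77036263460889 width 107.25565008544288
121.8124286496233 120.11324813676502 -0.12487681487688425
123.11047434918815
```

arm_command:
  steps: [-0.0065,0,0.04,0,0,0,0.04,0,0,0,0.03,0,0,0,0.025,0,0,0,0.02,0,0,0,0.015,0,0,0,0.01,0,0,0,0.006,0,0,0,0,0]

```text
clock: 11.68
position: [524.2, 188.9, 15.3]
ee_rot: [0.75, -0.662, 0.0, 0.0]
contact_force: [0.2, 0.1, -1.0]
gripper_width: 85.9
grasp_force: 0.0
```

```bash
python3 -c "
from h import *
go(523.8,188.7,15,3.267)"
```

```text
t11.7 p [524.2 188.9  15.3] ty ang 3.267 tilt 0.000 tool d(mm) [0.1 0.4 0.3] roll -0.000 w85.9 g0.0 F [ 0.2  0.1 -1. ] q [ 0.64  0.52 -0.41  0.   -0.64 -0.51]
```

arm_command:
  steps: [0,0,0,0,0,0,0,0,0,0,0,0,0,0,0,0,0,0,0,0,0,0,0,0,0,0,0,0,0,0,0,0]
  grip: 0.05

```text
clock: 12.68
position: [524.7, 189.3, 16.3]
ee_rot: [0.75, -0.661, 0.0, -0.001]
contact_force: [-1.8, -0.3, 5.9]
gripper_width: 64.4
grasp_force: 68.1
```

arm_command:
  steps: [0,0,-0.005,0,0,0,-0.01,0,0,0,-0.015,0,0,0,-0.02,0,0,0,-0.02,0,0,0,-0.02,0,0,0,-0.02,0,0,0,-0.02,0,0,0,-0.01,0,0,0,0,0]

```text
clock: 13.92
position: [524.3, 189.0, 156.2]
ee_rot: [0.75, -0.662, 0.0, -0.001]
contact_force: [-0.5, -0.2, -3.4]
gripper_width: 64.8
grasp_force: 67.3
```

```bash
python3 - <<'E'
from h import *
go(620.8,-162.7,155,3.081)
a=grab('top','top3');b=grab('side','side3')
c=lambda im,x,y,w=100,h=75:cv2.resize(im[y:y+h,x:x+w],(400,300),interpolation=cv2.INTER_CUBIC)
cv2.imwrite('pics/c3.png',np.hstack([c(a,160,180),c(b,190,155)]))
E
```

```text
t13.9 p [524.3 189.  156.2] ty ang 3.266 tilt 0.002 tool d(mm) [361.  -52.    0.9] roll 0.185 w64.8 g67.3 F [-0.5 -0.2 -3.4] q [ 0.64  0.34 -0.27 -0.   -0.96 -0.51]
```

View pics/c3.png

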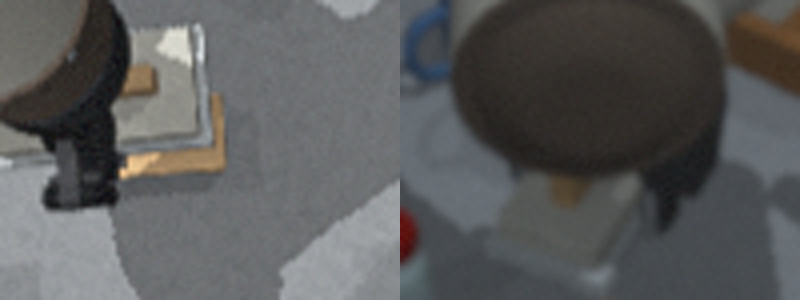

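arm_command:
  steps: [0,0,0,0.095,0,0,0,0.09,0.015,-0.005,0,0,0.025,-0.0085,0,0,0.033,-0.0112,0,0,0.033,-0.0112,0,0,0.033,-0.0112,0,0,0.033,-0.0112,0,0,0.033,-0.0112,0,0,0.033,-0.0112,0,0,0.033,-0.0112,0,0,0.033,-0.0112,0,0,0.025,-0.0085,0,0,0.016,-0.006,0,0,0,0,0,0,0,0,0,0]

```text
clock: 16.02
position: [620.4, -162.2, 155.0]
ee_rot: [-0.686, 0.728, 0.0, -0.0]
contact_force: [0.8, 0.7, -2.0]
gripper_width: 64.2
grasp_force: 67.2
```

```bash
python3 - <<'E'
from h import *
go(621,-162.8,95,3.081)
a=grab('top','top4');b=grab('side','side4')
c=lambda im,x,y,w=100,h=75:cv2.resize(im[y:y+h,x:x+w],(400,300),interpolation=cv2.INTER_CUBIC)
cv2.imwrite('pics/c4.png',np.hstack([c(a,290,125),c(b,235,85)]))
E
```

```text
t16.0 p [ 620.4 -162.2  155. ] ty ang 3.082 tilt 0.001 tool d(mm) [ 0.6 -0.6 60. ] roll 0.001 w64.2 g67.2 F [ 0.8  0.7 -2. ] q [-0.    0.47 -0.05 -0.   -1.05 -0.06]
```

View pics/c4.png

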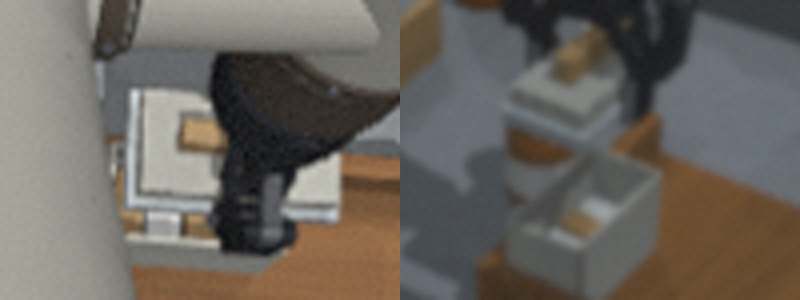

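The pair is held level above the tin. The flange's diagonal corners are near (322,147) and (375,180) in top, so I'll check its centre against the tin.

```bash
python3 - <<'E'
from h import *
P=onz("top",[(290+129/4-.4,125+90/4-.4),(290+340/4-.4,125+217/4-.4)],179.5);print(P.round(1),P.mean(0).round(1),np.linalg.norm(P[0]-P[1]), np.hypot(66,116))
# fine +y / -y edges at v rows
a=cv2.cvtColor(cv2.imread("pics/top4.png"),cv2.COLOR_BGR2GRAY)
for v in(155,160,165):print(v,a[v,316:332]);
for v in(174,176,178):print(v,a[v,362:382])
E
```

```text
[[ 655.5 -105.1  179.5]
 [ 586.5 -218.1  179.5]] [ 621.  -161.6  179.5] 132.36995236985769 133.46160496562297
155 [100 100 101 100  97 105 149 182 140 125 191 184 182 181 177 175]
160 [ 90  85 102 104 102 118 167 176 130 120 189 186 181 180 179 180]
165 [112 121 138 112 104 131 195 176 119 128 180 183 182 182 180 180]
174 [171 191 188 186 193 194 193 194 193 191 192 194 176 119  94  95  92  94
  95  93]
176 [132 128 125 120 114 117 113 107 106 112 116 128 141 111  91  92  95  96
  95  92]
178 [172 186 181 180 177 178 180 174 168 175 194 196 158 112 101  98  97  99
  99  98]
```

arm_command:
  steps: [0.001,-0.0005,0.015,0,0,0,0.015,0,0,0,0.015,0,0,0,0.015,0,0,0,0.01,0,0,0,0,0,0,0,0,0]

```text
clock: 17.0
position: [621.8, -163.7, 85.9]
ee_rot: [-0.686, 0.728, -0.001, 0.0]
contact_force: [0.0, -0.2, -2.2]
gripper_width: 64.8
grasp_force: 67.1
```

arm_command:
  steps: [0,0,0.002,0,0,0,0.002,0,0,0,0.002,0,0,0,0.002,0,0,0,0,0]

```text
clock: 17.62
position: [621.1, -163.6, 77.0]
ee_rot: [-0.686, 0.728, 0.0, -0.0]
contact_force: [0.6, -0.1, -2.6]
gripper_width: 64.2
grasp_force: 67.1
```

```bash
python3 -c "
from h import *
go(621,-163,70,3.081)"
```

```text
t17.6 p [ 621.1 -163.6   77. ] ty ang 3.082 tilt 0.001 tool d(mm) [-0.6  0.1  7. ] roll 0.001 w64.2 g67.1 F [ 0.6 -0.1 -2.6] q [-0.01  0.55 -0.13 -0.   -0.89 -0.05]
```

arm_command:
  steps: [0,0,0.002,0,0,0,0.001,0,0,0,0.001,0,0,0,0,0]

```text
clock: 18.12
position: [621.2, -163.6, 73.2]
ee_rot: [-0.686, 0.728, 0.0, -0.0]
contact_force: [0.2, 0.5, -2.7]
gripper_width: 65.0
grasp_force: 67.1
```

arm_command:
  steps: [0,0,0.001,0,0,0,0.001,0,0,0,0.001,0,0,0,0,0]

```text
clock: 18.62
position: [621.3, -163.6, 70.4]
ee_rot: [-0.686, 0.728, -0.0, 0.0]
contact_force: [0.6, -0.3, -1.5]
gripper_width: 64.9
grasp_force: 67.2
```

arm_command:
  steps: [0,0,0.001,0,0,0,0.001,0,0,0,0,0]

```text
clock: 19.0
position: [621.4, -163.6, 70.3]
ee_rot: [-0.686, 0.728, -0.0, 0.0]
contact_force: [-4.4, 2.0, 6.6]
gripper_width: 64.6
grasp_force: 68.3
```

arm_command:
  steps: [0,0,0.001,0,0,0,0.001,0,0,0,0,0]

```text
clock: 19.38
position: [621.4, -163.6, 70.3]
ee_rot: [-0.686, 0.728, -0.001, 0.0]
contact_force: [-6.2, 3.9, 15.8]
gripper_width: 64.6
grasp_force: 69.2
```

arm_command:
  steps: [0,0,-0.002,0,0,0,0,0]

```text
clock: 19.62
position: [621.4, -163.6, 70.3]
ee_rot: [-0.686, 0.728, -0.0, 0.0]
contact_force: [-5.1, 1.2, 9.0]
gripper_width: 64.6
grasp_force: 68.5
```

arm_command:
  steps: [0,0,0,0,0,0,0,0,0,0,0,0,0,0,0,0,0,0,0,0,0,0,0,0]
  grip: 0.0854

```text
clock: 20.38
position: [621.3, -163.6, 68.3]
ee_rot: [-0.686, 0.728, 0.0, -0.0]
contact_force: [-0.3, 0.4, -0.2]
gripper_width: 85.0
grasp_force: 0.0
```

arm_command:
  steps: [0,0,-0.02,0,0,0,-0.03,0,0,0,-0.03,0,0,0,-0.03,0,0,0,0,0]

```text
clock: 21.0
position: [622.9, -163.8, 181.5]
ee_rot: [-0.686, 0.728, -0.002, 0.002]
contact_force: [0.3, -0.6, -1.0]
gripper_width: 85.7
grasp_force: 0.0
```

```bash
python3 - <<'E'
from h import *
go(621,-163,109,3.081)
a=grab('top','top5');b=grab('side','side5')
c=lambda im,x,y,w=100,h=75:cv2.resize(im[y:y+h,x:x+w],(400,300),interpolation=cv2.INTER_CUBIC)
cv2.imwrite('pics/c5.png',np.hstack([c(a,290,135),c(b,235,85)]))
E
```

```text
t21.0 p [ 622.9 -163.8  181.5] ty ang 3.082 tilt 0.007 tool d(mm) [-0.7  2.4 72.5] roll 0.001 w85.7 g0.0 F [ 0.3 -0.6 -1. ] q [-0.01  0.45 -0.02  0.   -1.1  -0.05]
```

View pics/c5.png

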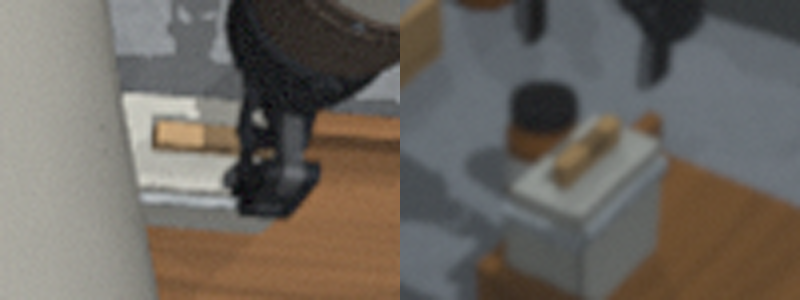

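The pair is seated with the outer lid nested on it: the white lid shows no gap and the handle's left end is near (330,168) in top. Next I'll work out the handle's centre line.

```bash
python3 - <<'E'
from h import *
np.set_printoptions(precision=1,suppress=True)
a=cv2.imread("pics/top5.png")
for x in(332,336,340):
    print(x,a[160:178,x,2]); 
for v in(163.9,164.3,172):
    p=onz("top",[(336,v)],130)[0];print(v,p,"at y=-163 x=",p[0]+(-163-p[1])*.0605)
go(621.3,-163,114,3.082)
E
```

```text
332 [202 201 204 171 125 161 196 196 198 193 162 114 127 158 175 178 178 178]
336 [207 204 204 183 149 152 182 197 195 193 185 146 118 150 179 175 176 180]
340 [142 143 143 145 139 137 161 181 179 177 175 134  97 136 165 172 173 178]
163.9 [ 632.2 -145.7  130. ] at y=-163 x= 631.1568604394785
164.3 [ 631.2 -145.7  130. ] at y=-163 x= 630.1994650468358
172 [ 612.9 -145.3  130. ] at y=-163 x= 611.8524813785648
t21.1 p [ 620.9 -163.5  178. ] ty ang 3.081 tilt 0.001 tool d(mm) [-0.4 -0.4 64. ] roll -0.001 w85.2 g0.0 F [-0.4  0.6 -0.6] q [-0.   0.5 -0.  -0.  -1.1 -0.1]
```

arm_command:
  steps: [0,0,0.02,0,0,0,0.02,0,0,0,0.012,0,0,0,0.008,0,0,0,0.004,0,0,0,0,0,0,0,0,0]

```text
clock: 21.98
position: [621.7, -163.6, 115.0]
ee_rot: [-0.686, 0.728, -0.0, 0.0]
contact_force: [-0.1, -0.4, -0.1]
gripper_width: 85.2
grasp_force: 0.0
```

arm_command:
  steps: [0,0,0,0,0,0,0,0,0,0,0,0,0,0,0,0,0,0,0,0,0,0,0,0,0,0,0,0,0,0,0,0,0,0,0,0,0,0,0,0]
  grip: 0.0

```text
clock: 23.22
position: [621.5, -163.6, 114.6]
ee_rot: [-0.686, 0.728, -0.0, 0.0]
contact_force: [0.4, 0.5, 3.2]
gripper_width: 12.2
grasp_force: 62.0
```

```bash
python3 -c "
from h import *
go(621,-163,114,3.081)"
```

```text
t23.2 p [ 621.5 -163.6  114.6] ty ang 3.082 tilt 0.001 tool d(mm) [-0.6  0.5  0.6] roll 0.001 w12.2 g62.0 F [0.4 0.5 3.2] q [-0.01  0.51 -0.1   0.   -0.96 -0.05]
```

Gripped on the 14 mm handle. Lifting straight up, gently at first.

arm_command:
  steps: [0,0,-0.003,0,0,0,-0.005,0,0,0,-0.007,0,0,0,-0.01,0,0,0,-0.015,0,0,0,-0.015,0,0,0,-0.015,0,0,0,-0.015,0,0,0,-0.01,0,0,0,-0.005,0,0,0,0,0,0,0,0,0,0,0,0,0,0,0,0,0,0,0,0,0]

```text
clock: 25.1
position: [621.2, -163.6, 214.1]
ee_rot: [-0.686, 0.728, 0.0, -0.0]
contact_force: [0.2, 0.9, -0.9]
gripper_width: 12.3
grasp_force: 61.6
```

```bash
python3 - <<'E'
from h import *
go(621,-163,214,3.081)
a=grab('top','top6');b=grab('side','side6')
c=lambda im,x,y,w=100,h=100:cv2.resize(im[y:y+h,x:x+w],(400,400),interpolation=cv2.INTER_CUBIC)
cv2.imwrite('pics/c6.png',np.hstack([c(a,290,115),c(b,245,55)]))
E
```

```text
t25.1 p [ 621.2 -163.6  214.1] ty ang 3.082 tilt 0.000 tool d(mm) [-0.6  0.3  0.1] roll 0.001 w12.3 g61.6 F [ 0.2  0.9 -0.9] q [-0.01  0.43  0.03 -0.   -1.17 -0.05]
```

View pics/c6.png

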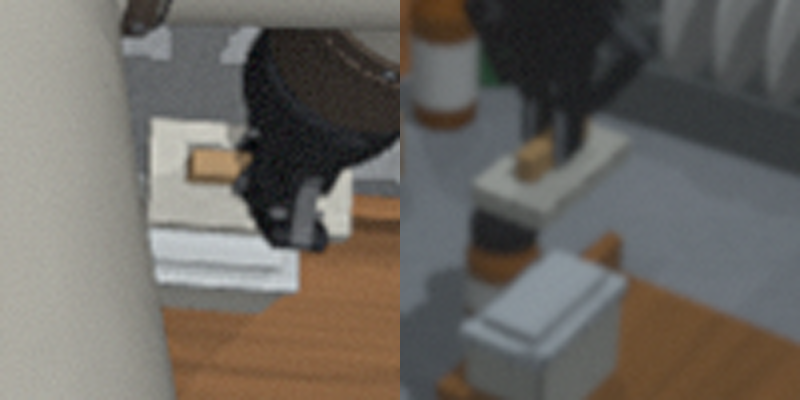

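The outer lid is held level at about (278,98) in side. The inner lid stays seated on the tin in its corner at about (280,133).

```bash
python3 -c "
from bench import *
print(job_done())"
```

```text
the job is handed in; nothing more can be done
None
```

I handed the job in at about 25 s of the 72 s allowed. The last pictures show the tin in its corner with the inner lid seated and the outer lid held level, lifted 10 cm above it; the job returned no verdict.

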